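# Load the saucer launcher and hold its sprung arm cocked

## Task

Load the toy launcher: by its red aerial, slide the chrome flying saucer along the yellow-railed lane, under the overhanging brass gate and fully home against the two steel stop pins, without lifting it out of the lane. Then take the red knob of the sprung launching arm and push it back away from the saucer until the ratchet pawl has clicked in behind its tooth, go clearly on past the click so that the pawl carries no load, and finish still holding the arm back there, with the saucer still home. Do not disturb the other toys on the counter.

Things in the scene. Friction and masses are not known exactly. Their poses are not given: they have to be found in the camera images.
- launcher: fixed pale wooden board, 20 mm thick, x -70..180, y -200..220 mm, turned up to 0.35 rad. Origin on the table (z 0) under the berth; y runs along the lane in the loading direction, z up; robot on the -x side. Lane 88 mm wide between yellow rails (14 mm high, x +-44..56, y -195..40). Steel stop pins d 8, 22 mm high, at x +-18, y 40: saucer touches both with its centre at x = y = 0.
- berth (a point): centre of the berth on the board's top face (launcher frame 0, 0, 20 mm): the saucer's axis stands here when it is fully home. Axes as the launcher's.
- gate (a point): brass gate over the lane, 75 mm before the berth (launcher x 0, y -75 mm), point at the top of its lips, 54 mm above the table; 24 mm long in y. Lips 8 mm thick overhang from both sides, underside 26 mm above the board, leaving a 50 mm wide open slot in the middle: the saucer's rim passes under the lips, its dome and aerial through the slot.
- saucer_mid (a point): loose chrome saucer, point half-way up its axis, 38 mm above its foot (58 above the table). Diameter 80, rim 9-13 mm above the foot, dome to 32 mm (38 across); upright round red aerial d 12 mm up to 76 mm above the foot (96 above the table). About 160 g. Starts upright in the lane before the gate, 135 to 165 mm from the berth.
- launch_arm (a joint): angle (rad) of the sprung arm about its upright pivot: 0 at rest on its stop, growing as the knob goes to launcher +y, away from the saucer (clockwise from above); end stop 0.65. Spring: 5 N at the knob to start, 11 N at 0.5 rad. The pawl clicks in at about 0.44; let go, the arm would fall back onto the pawl at about 0.42. Past 0.49 it is clear of the pawl.
- pivot_axis (a point): the arm's upright pivot axis, at launcher x = 115, y = 115 mm, 44 mm above the table.
- red_knob (a point): red knob on the arm's end: upright round post d 16, from 46 to 98 mm above the table; this point on its axis is 78 mm up. 120 mm from the pivot axis; at arm angle q it is at launcher x = 115 - 120 cos q, y = 115 + 120 sin q mm (rest: -5, 115). A black striker below it, up to 40 mm above the table, points to the berth and stays about 7 mm clear of the seated saucer.
- pawl (a joint): travel in m of the brass sprung ratchet pawl slider, which lies beyond the pivot: near 0 when fully in, rising to about 0.010 as the tooth's ramp pushes it out, and snapping back to 0 at the click. It needs no touching.
- ladybird_mid (a point): bystander: round red tin ladybird with black spots, diameter 64 mm, 57 mm high; point at its middle, 28 mm up. Leave alone.
- drum: bystander: blue and yellow tin drum, diameter 84, 62 mm high; origin under its centre. Leave alone.
- car: bystander: green toy car 100 x 50 mm, 49 mm high; origin under its centre. Leave alone.
- marble0_center (a point): bystander: green glass marble, diameter 25 mm, lying in a three-celled wooden tray 45 x 109 x 18 mm to the robot's right; its centre. Leave alone.
- marble1_center (a point): bystander: amber marble in the middle cell; its centre. Leave alone.
- marble2_center (a point): bystander: blue marble in the third cell; its centre. Leave alone.
There are look-alikes about, which are no part of the job. What is shaped like the part that bears saucer_mid but green or purple is not meant.

How it is judged:
On the way, in this order (a step that is already met when the one before it is completed fails the run):
1. the saucer has been slid home against the stop pins, with the arm not yet cocked (y of saucer_mid in the frame of launcher between -0.008 and 0.008 m and x of saucer_mid in the frame of launcher between -0.012 and 0.012 m and height (world z) of saucer_mid below 0.064 m and angle between saucer_mid's own z axis and vertical below 0.12 rad and value of joint launch_arm below 0.15 rad), for 0.2 s.
2. the arm has been pushed past the click and the pawl has dropped in, the saucer still home (value of joint launch_arm above 0.49 rad and value of joint pawl below 0.003 m and y of saucer_mid in the frame of launcher between -0.008 and 0.008 m and x of saucer_mid in the frame of launcher between -0.012 and 0.012 m and height (world z) of saucer_mid below 0.064 m and angle between saucer_mid's own z axis and vertical below 0.12 rad), for 0.2 s.
At the end, for the whole second after the job is handed in: the robot holds the launching arm still beyond 0.49 rad (at least about 8 mm at the knob past where the pawl would catch it), touching it with at least 3 N, the pawl is fully in (below 3 mm), and the saucer stands upright on the board within 8 mm along and 12 mm across of its berth (all of step 2 and velocity of joint launch_arm between -0.05 and 0.05 rad/s and contact force between any of the fingers, the arm and launch_arm above 3 N and linear speed of saucer below 0.03 m/s); the arm keeps its last pose, push and grip.
It fails at once if the saucer is lifted or tipped out of the lane (more than 12 mm up) (height (world z) of saucer_mid above 0.07 m).
It fails at once if another toy is moved by more than 20 mm (distance of any of ladybird_mid, drum, car, marble0_center, marble1_center, marble2_center from where it was at the start of the episode above 0.02 m).
It also fails if it takes over 48 s, if anything falls off the work surface, if the arm or the gripper's body presses on something with over 40 N, if the wrist force passes 120 N, or if a joint passes its speed limit or range.

## Robot

A 7-joint arm with a two-finger parallel gripper is mounted at the origin on the work surface. World frame = base frame: x ahead of the robot, y to its left, z up, the work surface at z = 0. Lengths are in m, angles in rad, forces in N, time in s.
With the tool pointing down it reaches from about 0.425 to 1.025 m from the base axis. Payload 9.4 kg.
Tool frame: the origin (TCP) lies on the centre line of the jaws, within the pads' length; the fingertips stand 25 mm ahead of it and the grasp point (between the pads) lies 6 mm ahead of it (r.tips_ahead is the distance from the TCP to the fingertips, in m); z points along the fingers, y is the line along which they close (so a half turn about z gives the same grasp; the last joint's range is limited). The gripper opens to 85 mm and grips with 20 to 120 N. Pads are 22 mm wide; open, the fingers measure 114 mm over their backs; the gripper's body (76 mm by 85 mm) begins 54 mm behind the grasp point. The pads swing forward as they close: fully open they stand 13 mm farther back than shut.
Start: joints at [-1.236, 0.599, -0.003, 1.599, 0.002, 0.943, -0.08], TCP at [0.29, 0.664, 0.256] pointing down, gripper open.
Joint ranges: [-2.57, 2.57], [-0.35, 1.97], [-1.29, 1.29], [0.11, 2.56], [-1.05, 4.19], [0.11, 1.86], [-2.63, 2.63]. Speed limits (rad/s): [2.22, 2.22, 3.01, 3.01, 3.14, 3.14, 3.14].

## Interface

Orientations are given as a rotation vector (axis times angle).
In Python, from bench import telemetry, optics, ticket, r gives the robot as it stands. The module is installed in compiled form; this text tells all that it offers.
- The arm moves only by the tool drive_tool, never from a script. Its argument "commands" is one flat list of numbers, 7 for each row, row after row: the finger opening in mm, from 0 to 85.4, then the shift along the tool's x, y, z in mm, then the turn, a rotation vector about the tool's x, y, z in rad. A call has 1 to 20 rows; each row shifts and turns the commanded pose from where the row before left it, along the tool's axes as they then stand; what a row does not reach is not made up. A row lasts 1/8 s, in which the tool goes at most 62.5 mm and 10.7 degrees, less where a joint would pass 70% of its speed; a pose out of reach is approached as far as the arm can. A call with a gripper value outside its range is refused whole. The fingers move at their own pace and stop on an object; "grip_force" is the grip in N (left out, the last holds). Time passes only in rows, so rows that do not move let the fingers close. It gives the time, the measured TCP pose, the force, the opening and the grip force at its end, in the units of the state.
- telemetry.sense(): the state, without advancing time (a new reading comes with each control period).
- optics.snapshot(name): name is "scene" or "side" or "wrist"; returns the picture (480x640x3 uint8, red, green, blue); there is no depth.
- optics.camera_model(name): a dict with "intrinsics" (3x3 intrinsics, pixels), "R" (3x3) and "t" (3): a world point X has camera coordinates R X + t; the wrist camera has in their place "mount" (4x4, takes a point from camera to tool coordinates, whose origin is the TCP and whose axes are the flange's). Camera axes: x right, y down, z forward; pixel columns grow to the right and rows downward; lengths in m; the calibration is good to about 2 mm. A picture is of the moment at which its call begins: read the wrist's pose just before it. camera_model takes no time and is no camera call.
- ticket.job_done(): hands the job in; it is judged then, once.
The state is a dict: "clock": time; "joint_pos": joint angles; "qvel": joint speeds; "tau": joint torques, N m; "tool_pos": TCP position; "orientation": TCP orientation; "contact_force": force on the tool from outside, world axes, zero at the start; "wrist_torque": the same for the moment, N m; "grip_width": finger opening in m; "grip_force": force on a finger pad.
Only numpy, scipy, OpenCV 4.12 (cv2) and the standard library are available. Lean on these libraries where they do the work, as an engineer would, in place of code of your own. Each camera call takes 0.05 s, during which the arm holds its last target. There are 200 camera calls.

## Working session

There is one attempt and no reset: what is moved stays moved. The work goes in short steps, Python scripts to look and compute and a tool call to move; the robot and the scene stay as the last step left them, time stands still between calls to the robot, and variables do not carry over. Pictures are saved under pics/ and viewed, at most 10 in all, crops included, and the job is handed in when it is done.

Besides the shell and the picture viewer there is one more tool, called after "Emit:" in YAML: its name, and indented under it one key for each argument. drive_tool: Moves the arm, as the interface text tells. Its arguments: {"type":"object","properties":{"commands":{"type":"array"},"grip_force":{"type":"number"}},"required":["commands"]}

```bash
mkdir -p pics
python3 - <<'E'
from bench import telemetry, optics, ticket, r
import cv2, numpy as np
s=telemetry.sense()
for k in s: print(k, np.round(s[k],3))
for n in ("scene","side"):
    im=optics.snapshot(n); cv2.imwrite(f"pics/{n}0.png",im[:,:,::-1])
    m=optics.camera_model(n); print(n,{k:np.round(v,4).tolist() for k,v in m.items()})
print(optics.camera_model("wrist"), r.tips_ahead)
E
```

```text
clock 0.0
joint_pos [-1.236  0.6   -0.003  1.6    0.002  0.943 -0.08 ]
qvel [ 0.002  0.     0.001 -0.001 -0.001 -0.001 -0.   ]
tau [ 2.0000e-03 -7.7646e+01  1.5650e+00 -2.5801e+01  1.2000e-02  9.0000e-03
 -0.0000e+00]
tool_pos [0.29  0.664 0.255]
orientation [-6.420e-01 -3.075e+00  2.000e-03]
contact_force [ 0.687 -0.477 -0.183]
wrist_torque [-0.008 -0.006  0.03 ]
grip_force 0.0
grip_width 0.085
scene {'intrinsics': [[575.4449, 0.0, 321.9212], [0.0, 575.4449, 234.0935], [0.0, 0.0, 1.0]], 'R': [[0.7389, 0.6736, -0.0127], [0.3741, -0.4259, -0.8238], [-0.5603, 0.604, -0.5668]], 't': [-0.3587, -0.1145, 1.9175]}
side {'intrinsics': [[437.3811, 0.0, 315.1687], [0.0, 437.3811, 244.3482], [0.0, 0.0, 1.0]], 'R': [[0.7546, -0.656, 0.0172], [-0.3523, -0.427, -0.8328], [0.5537, 0.6224, -0.5533]], 't': [-0.3773, 0.2294, 0.8929]}
{'intrinsics': array([[364.09831506,   0.        , 318.62960788],
       [  0.        , 364.09831506, 238.34528625],
       [  0.        ,   0.        ,   1.        ]]), 'mount': array([[-2.92335418e-04, -9.56718735e-01, -2.91014048e-01,
         7.31590773e-02],
       [ 9.99999890e-01, -3.86682025e-04,  2.66690054e-04,
        -5.53641568e-04],
       [-3.67677272e-04, -2.91013938e-01,  9.56718743e-01,
        -1.19162409e-01],
       [ 0.00000000e+00,  0.00000000e+00,  0.00000000e+00,
         1.00000000e+00]])} 0.025
```

View pics/scene0.png

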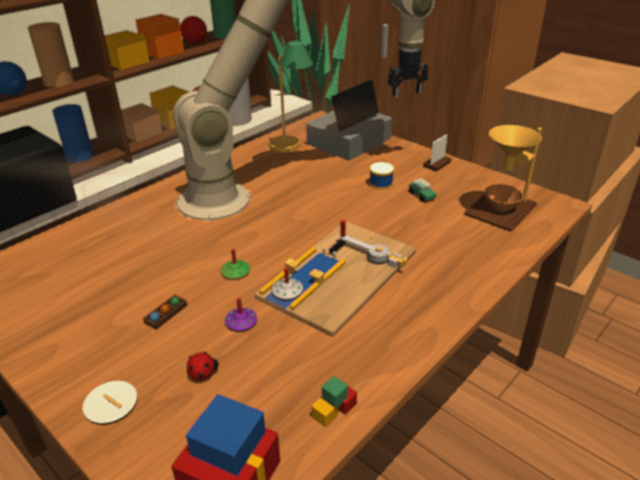

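View pics/side0.png

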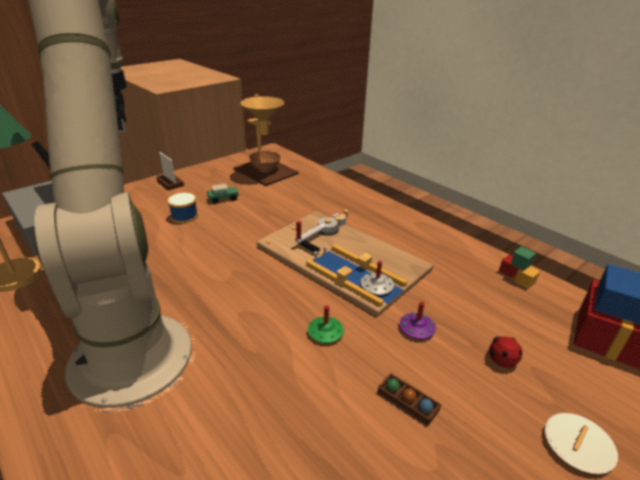

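The scene view shows the saucer at (288,290) with its aerial top at about (286,268), the knob at (343,228), and board corners at about (257,294), (333,330) and (415,252). The side view shows the aerial at (379,269), the knob at (298,230), and board corners at about (258,245), (380,307) and (432,266). Green and purple decoys stand before the board.

```bash
cat > h.py <<'E'
import numpy as np, cv2
from scipy.spatial.transform import Rotation as Ro
from bench import telemetry, optics, ticket, r
def cam(n):
    m=optics.camera_model(n); K=m["intrinsics"]
    if n!="wrist": return K,m["R"],m["t"]
    s=telemetry.sense(); T=np.eye(4); T[:3,:3]=Ro.from_rotvec(s["orientation"]).as_matrix(); T[:3,3]=s["tool_pos"]
    W=np.linalg.inv(T@m["mount"]); return K,W[:3,:3],W[:3,3]
def ray(c,uv):
    K,R,t=c; d=R.T@np.linalg.solve(K,[uv[0],uv[1],1.]); return -R.T@t,d
def plane(c,uv,z):
    o,d=ray(c,uv); return o+d*(z-o[2])/d[2]
def proj(c,X):
    K,R,t=c; p=K@(R@np.asarray(X)+t); return p[:2]/p[2]
def tri(c1,a,c2,b):
    (o1,d1),(o2,d2)=ray(c1,a),ray(c2,b)
    k=np.linalg.lstsq(np.c_[d1,-d2],o2-o1,rcond=None)[0]; p,q=o1+k[0]*d1,o2+k[1]*d2
    return (p+q)/2,np.linalg.norm(p-q)
def red(im):
    h=cv2.cvtColor(im,cv2.COLOR_RGB2HSV); return ((((h[...,0]<8)|(h[...,0]>172))&(h[...,1]>150)&(h[...,2]>40))*255).astype(np.uint8)
def blobs(mask,a=10):
    n,l,s,c=cv2.connectedComponentsWithStats(mask); return [(s[i].tolist(),c[i].round(1).tolist()) for i in range(1,n) if s[i][4]>=a]
E
python3 - <<'E'
from h import *
c1,c2=cam("scene"),cam("side")
for n in("scene","side"):
    im=cv2.imread(f"pics/{n}0.png")[:,:,::-1]
    for b in blobs(red(im),8):
        if 150<b[1][1]<340 and 200<b[1][0]<450: print(n,b)
for n,c,P in(("scene",c1,[(257,294),(333,330),(415,252),(345,222)]),("side",c2,[(258,245),(380,307),(432,266),(318,216)])):
    for p in P: print(n,p,plane(c,p,.02).round(3))
print(tri(c1,(286,269),c2,(379,263)),tri(c1,(343,222),c2,(298,223)))
E
```

```text
scene ([341, 220, 4, 16, 49], [342.8, 227.0])
scene ([232, 249, 3, 14, 28], [233.3, 254.6])
scene ([285, 268, 3, 14, 32], [286.3, 274.1])
scene ([237, 298, 5, 15, 49], [239.1, 305.1])
side ([297, 221, 4, 17, 53], [298.1, 228.8])
side ([377, 261, 5, 16, 42], [378.6, 267.8])
side ([418, 302, 6, 17, 66], [420.2, 309.2])
side ([324, 305, 5, 18, 53], [326.0, 312.1])
scene (257, 294) [ 0.483 -0.246  0.02 ]
scene (333, 330) [ 0.718 -0.215  0.02 ]
scene (415, 252) [0.684 0.174 0.02 ]
scene (345, 222) [0.435 0.161 0.02 ]
side (258, 245) [0.419 0.148 0.02 ]
side (380, 307) [ 0.488 -0.24   0.02 ]
side (432, 266) [ 0.711 -0.22   0.02 ]
side (318, 216) [0.653 0.163 0.02 ]
(array([ 0.53382222, -0.1859771 ,  0.09260353]), np.float64(0.0001589334891155316)) (array([0.50139473, 0.07320419, 0.09323016]), np.float64(0.0015494091557894164))
```

Emit:
drive_tool:
  commands: [85, 0, 0, 0, 0, 0, -0.175, 85, 0, 0, 0, 0, 0, -0.175, 85, 0, 0, 0, 0, 0, -0.175, 85, -10.4, -53.3, 0, 0, 0, 0, 85, -10.4, -53.3, 0, 0, 0, 0, 85, -10.4, -53.3, 0, 0, 0, 0, 85, -10.4, -53.3, 0, 0, 0, 0, 85, -10.4, -53.3, 0, 0, 0, 0, 85, -10.4, -53.3, 0, 0, 0, 0, 85, -10.4, -53.3, 0, 0, 0, 0, 85, -10.4, -53.3, 0, 0, 0, 0, 85, -10.4, -53.3, 0, 0, 0, 0, 85, -10.4, -53.3, 0, 0, 0, 0, 85, -10.4, -53.3, 0, 0, 0, 0, 85, -10.4, -53.3, 0, 0, 0, 0, 85, -10.4, -53.3, 0, 0, 0, 0, 85, -10.4, -53.3, 0, 0, 0, 0, 85, 0, 0, 0, 0, 0, 0, 85, 0, 0, 0, 0, 0, 0]
  grip_force: 40

```text
clock: 2.48
tool_pos: [0.5188, -0.0602, 0.256]
orientation: [0.177, -3.136, -0.001]
contact_force: [-0.2, -0.0, 0.3]
grip_width: 0.0849
grip_force: 0.0
```

Run:
```python
from h import *
s=telemetry.sense(); c=cam("wrist"); im=optics.snapshot("wrist"); cv2.imwrite("pics/w1.png",im[:,:,::-1])
print(s["clock"],s["tool_pos"].round(4) if hasattr(s["tool_pos"],'round') else s["tool_pos"],s["orientation"],s["qvel"],s["joint_pos"])
R=Ro.from_rotvec(s["orientation"]).as_matrix(); print(R.round(3))
np.savez("w1.npz",K=c[0],R=c[1],t=c[2])
for b in blobs(red(im),20): print(b)
for n,z,uv in [("aer",.0926,(.5338,-.186,.0926)),("knob",.0932,(.5014,.0732,.0932))]: print(n,proj(c,uv))
```

```text
2.475 [ 0.5188 -0.0602  0.256 ] [ 1.77318153e-01 -3.13579204e+00 -7.70573158e-04] [-0.02517445 -0.00746728 -0.0127048   0.00467938  0.00066093 -0.00048252
 -0.00141401] [ 0.06328646  0.35979715 -0.07482455  2.0571603   0.03894373  0.72674906
  1.64787404]
[[-0.994 -0.113 -0.001]
 [-0.113  0.994  0.   ]
 [ 0.001  0.001 -1.   ]]
([0, 166, 41, 19, 511], [18.5, 174.1])
([459, 202, 43, 32, 766], [480.4, 217.7])
([154, 210, 33, 25, 430], [169.4, 222.1])
aer [161.60262444 224.63699737]
knob [488.14354319 221.07435056]
```

View pics/w1.png

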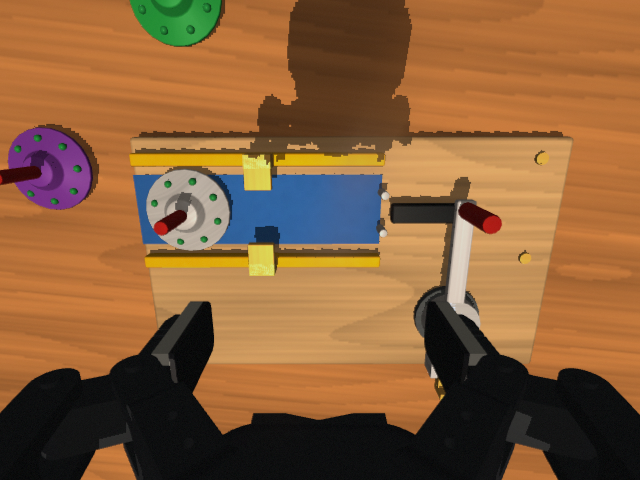

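The wrist view shows the saucer disc centred at (189,209) with its aerial top at (161,229), and the knob top at (489,224). The stop pins are at (385,196) and (383,233), the gate lips at (257,172) and (261,259), and the rails are nearly horizontal in the image.

Run:
```python
from h import *
d=np.load("w1.npz"); c=(d["K"],d["R"],d["t"])
im=cv2.imread("pics/w1.png")[:,:,::-1]; h=cv2.cvtColor(im,cv2.COLOR_RGB2HSV)
y=((h[...,0]>18)&(h[...,0]<30)&(h[...,1]>190)&(h[...,2]>170)).astype(np.uint8)
L=[]
for lo,hi in((145,175),(245,275)):
    P=[]
    for u in list(range(165,235))+list(range(285,372)):
        v=np.nonzero(y[lo:hi,u])[0]
        if 5<len(v)<20: P.append(plane(c,(u,lo+v.mean()),.034)[:2])
    P=np.array(P); vx,vy,x0,y0=cv2.fitLine(P.astype(np.float32),cv2.DIST_HUBER,0,.01,.01).ravel()
    if vy<0: vx,vy=-vx,-vy
    L.append((vx,vy,x0,y0)); print("rail",len(P),np.arctan2(-vx,vy),x0,y0)
th=np.mean([np.arctan2(-l[0],l[1]) for l in L]); ex=np.array([np.cos(th),np.sin(th)]); ey=np.array([-ex[1],ex[0]])
mids=[ex@np.array(l[2:]) for l in L]; print("th",th,"rail sep",mids[1]-mids[0])
pins=[plane(c,p,.042)[:2] for p in((385,196),(383,233))]
knob=plane(c,(489.5,224),.098)[:2]; aer=plane(c,(161.5,229),.096)[:2]; disc=plane(c,(189,209.5),.033)[:2]
ox=np.mean(mids); 
for n,p in(("pin",pins[0]),("pin",pins[1]),("knob",knob),("aer",aer),("disc",disc)): print(n,p.round(4),"lx",ex@p-ox,"along",ey@p)
oy=ey@knob-.115; print("oy knob",oy,"pins",np.mean([ey@p for p in pins])-.04)
print("berth(knob)",ox*ex+oy*ey)
```

```text
rail 157 0.11272986 0.4801547 -0.12481058
rail 157 0.11534031 0.57902616 -0.10844781
th 0.114035085 rail sep 0.10009119
pin [ 0.4988 -0.0015] lx -0.017461145725780836 along -0.05826561660005186
pin [0.5342 0.0025] lx 0.01810378152698422 along -0.05833550677047218
knob [0.5027 0.0724] lx -0.005249516995969317 along 0.014751223972663784
aer [ 0.5364 -0.1847] lx -0.0010198378686049336 along -0.24455362647473056
disc [ 0.5343 -0.1843] lx -0.0030407858860589387 along -0.2439012814809821
oy knob -0.10024877602733623 pins -0.09830056168526202
berth(knob) [ 0.52095572 -0.04123806]
```

Emit:
drive_tool:
  commands: [85, -0.8, -41.9, 0, 0, 0, 0, 85, -0.8, -41.9, 0, 0, 0, 0, 85, -0.8, -41.8, 0, 0, 0, 0, 85, 0, 0, 0, 0, 0, 0, 85, 0, 0, 42, 0, 0, 0, 85, 0, 0, 42, 0, 0, 0, 85, 0, 0, 42, 0, 0, 0, 85, 0, 0, 30, 0, 0, 0, 85, 0, 0, 12, 0, 0, 0, 85, 0, 0, 0, 0, 0, 0]

```text
clock: 3.78
tool_pos: [0.5358, -0.1837, 0.0881]
orientation: [0.18, -3.136, -0.001]
contact_force: [-0.4, 0.5, 0.5]
grip_width: 0.085
grip_force: 0.0
```

Run:
```python
from h import *
im=optics.snapshot("wrist"); cv2.imwrite("pics/w2.png",im[:,:,::-1])
```

```text
(no output)
```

View pics/w2.png

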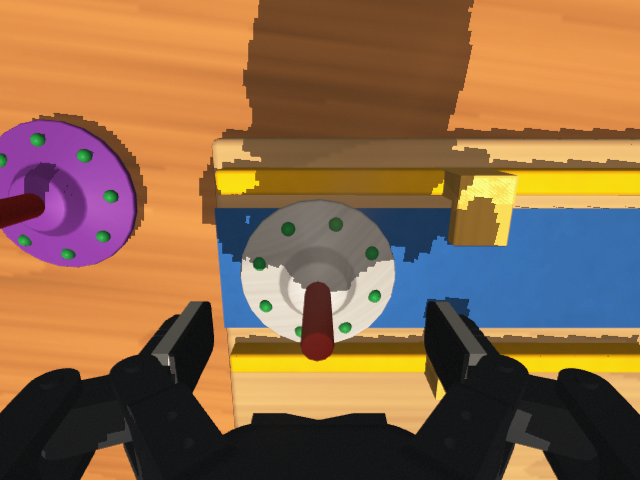

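The aerial top at (317,345) stands centred between the open pads, so I close on it.

Emit:
drive_tool:
  commands: [0, 0, 0, 0, 0, 0, 0, 0, 0, 0, 0, 0, 0, 0, 0, 0, 0, 0, 0, 0, 0, 0, 0, 0, 0, 0, 0, 0, 0, 0, 0, 0, 0, 0, 0, 0, 0, 0, 0, 0, 0, 0, 0, 0, 0, 0, 0, 0, 0]

```text
clock: 4.7
tool_pos: [0.5358, -0.1851, 0.0884]
orientation: [-0.178, 3.136, -0.0]
contact_force: [0.1, -0.3, 4.5]
grip_width: 0.0109
grip_force: 39.2
```

Emit:
drive_tool:
  commands: [0, -0.2, 10, 0, 0, 0, 0, 0, -0.2, 10, 0, 0, 0, 0, 0, -0.2, 10, 0, 0, 0, 0, 0, -0.2, 10, 0, 0, 0, 0, 0, -0.2, 10, 0, 0, 0, 0, 0, -0.2, 10, 0, 0, 0, 0, 0, 0, 10, 0, 0, 0, 0, 0, 0, 10, 0, 0, 0, 0, 0, 0, 10, 0, 0, 0, 0, 0, 0, 10, 0, 0, 0, 0, 0, 0, 10, 0, 0, 0, 0, 0, 0, 10, 0, 0, 0, 0, 0, 0, 10, 0, 0, 0, 0, 0, 0, 5, 0, 0, 0, 0, 0, 0, 0, 0, 0, 0, 0]

```text
clock: 6.58
tool_pos: [0.5215, -0.0496, 0.0884]
orientation: [0.18, -3.136, -0.001]
contact_force: [0.6, -1.3, 5.9]
grip_width: 0.0105
grip_force: 40.0
```

Emit:
drive_tool:
  commands: [0, 0, 2, 0, 0, 0, 0, 0, 0, 2, 0, 0, 0, 0, 0, 0, 2, 0, 0, 0, 0, 0, 0, 2, 0, 0, 0, 0, 0, 0, 0, 0, 0, 0, 0]

```text
clock: 7.2
tool_pos: [0.5206, -0.0425, 0.0884]
orientation: [0.178, -3.137, 0.0]
contact_force: [-0.3, -4.2, 5.5]
grip_width: 0.0108
grip_force: 40.0
```

Emit:
drive_tool:
  commands: [0, 0, 1, 0, 0, 0, 0, 0, 0, 1, 0, 0, 0, 0, 0, 0, 0, 0, 0, 0, 0]

```text
clock: 7.58
tool_pos: [0.5204, -0.0407, 0.0884]
orientation: [0.178, -3.137, 0.0]
contact_force: [0.1, -4.2, 5.9]
grip_width: 0.0105
grip_force: 40.0
```

Emit:
drive_tool:
  commands: [0, 0, 1, 0, 0, 0, 0, 0, 0, 1, 0, 0, 0, 0, 0, 0, 0, 0, 0, 0, 0]

```text
clock: 7.95
tool_pos: [0.5201, -0.0388, 0.0884]
orientation: [0.178, -3.136, 0.0]
contact_force: [1.1, -5.3, 5.8]
grip_width: 0.0108
grip_force: 40.0
```

Run:
```python
from h import *
im=optics.snapshot("wrist"); cv2.imwrite("pics/w3.png",im[:,:,::-1]); c=cam("wrist")
B=np.array([.52096,-.04124]); print(B, cam("wrist")[2], telemetry.sense()["contact_force"])
s=optics.snapshot("scene"); cs=cam("scene"); p=proj(cs,[*B,.03]).astype(int); print(p)
a=im[100:480,100:540]; b=cv2.resize(s[p[1]-50:p[1]+45,p[0]-45:p[0]+45],(360,380),interpolation=cv2.INTER_CUBIC)
cv2.imwrite("pics/c3.png",np.hstack([a,b])[:,:,::-1])
```

```text
[ 0.52096 -0.04124] [ 0.09799979 -0.48032559  0.07082136] [-0.13899399 -4.56589547  6.30600368]
[321 260]
```

View pics/c3.png

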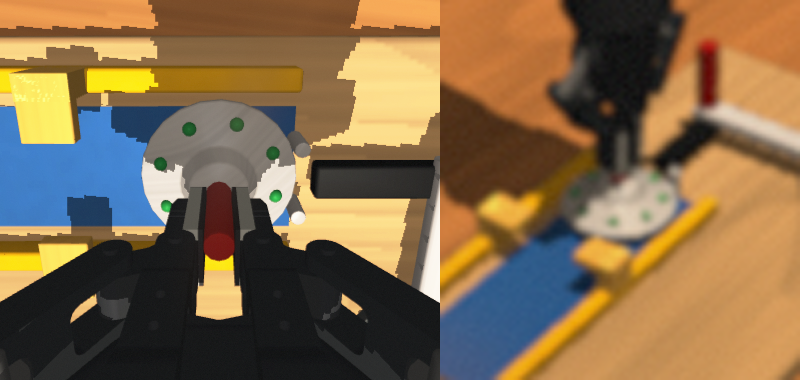

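The saucer's rim is right at the pins (crop pixel (297,155) to (297,215)), and the aerial is held at (219,230). I press a little more to feel the contact.

Emit:
drive_tool:
  commands: [0, 0, 1, 0, 0, 0, 0, 0, 0, 0, 0, 0, 0, 0, 0, 0, 1, 0, 0, 0, 0, 0, 0, 0, 0, 0, 0, 0]

```text
clock: 8.55
tool_pos: [0.5201, -0.0378, 0.0885]
orientation: [-0.176, 3.136, -0.002]
contact_force: [1.5, -8.5, 6.4]
grip_width: 0.0106
grip_force: 40.2
```

Emit:
drive_tool:
  commands: [85, 0, 0, 0, 0, 0, 0, 85, 0, 0, 0, 0, 0, 0, 85, 0, 0, 0, 0, 0, 0, 85, 0, 0, 0, 0, 0, 0, 85, 0, 0, 0, 0, 0, 0, 85, 0, 0, 0, 0, 0, 0, 85, 0, 0, -20, 0, 0, 0, 85, 0, 0, -40, 0, 0, 0, 85, 0, 0, -40, 0, 0, 0, 85, 1.6, 37.2, 0, 0, 0, 0, 85, 1.6, 37.2, 0, 0, 0, 0, 85, 1.6, 37.1, 0, 0, 0, 0, 85, 0, 0, 0, 0, 0, 0, 85, 0, 0, 0, 0, 0, 0]

```text
clock: 10.3
tool_pos: [0.5027, 0.0729, 0.1883]
orientation: [-0.178, 3.137, -0.001]
contact_force: [-0.2, 0.1, 0.7]
grip_width: 0.0849
grip_force: 0.0
```

Run:
```python
from h import *
s=telemetry.sense(); c=cam("wrist"); im=optics.snapshot("wrist"); cv2.imwrite("pics/w4.png",im[:,:,::-1])
print(s["tool_pos"])
for b in blobs(red(im),60): print(b)
print("expect knob top",proj(c,[.5027,.0724,.098]),"aerial top home",proj(c,[.52096,-.04124,.096]))
```

```text
[0.50270719 0.07290753 0.18830671]
([125, 233, 47, 37, 817], [147.4, 251.4])
([310, 234, 25, 32, 503], [321.1, 252.1])
expect knob top [319.40129557 253.65846855] aerial top home [133.57319417 260.70395843]
```

View pics/w4.png

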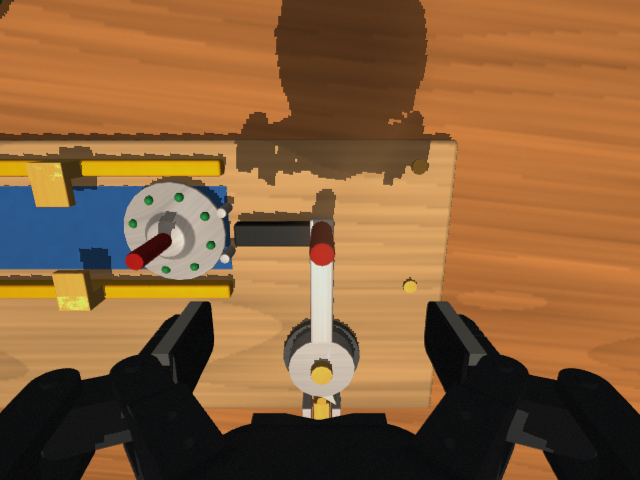

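The saucer is home: its aerial top at (135,261) matches the predicted (134,261). The knob top at (321,254) is centred between the jaws.

Emit:
drive_tool:
  commands: [85, 0, 0, 40, 0, 0, 0, 85, 0, 0, 40, 0, 0, 0, 85, 0, 0, 20, 0, 0, 0, 85, 0, 0, 0, 0, 0, 0, 0, 0, 0, 0, 0, 0, 0, 0, 0, 0, 0, 0, 0, 0, 0, 0, 0, 0, 0, 0, 0, 0, 0, 0, 0, 0, 0, 0, 0, 0, 0, 0, 0, 0, 0, 0, 0, 0, 0, 0, 0, 0]
  grip_force: 60

```text
clock: 11.6
tool_pos: [0.5028, 0.0746, 0.089]
orientation: [-0.18, 3.136, 0.002]
contact_force: [-2.1, 3.5, 7.2]
grip_width: 0.0144
grip_force: 58.3
```

Emit:
drive_tool:
  commands: [0, -0.1, 4.8, 0, 0, 0, 0.04, 0, -0.1, 4.8, 0, 0, 0, 0.04, 0, -0.1, 4.8, 0, 0, 0, 0.04, 0, -0.1, 4.8, 0, 0, 0, 0.04, 0, -0.1, 4.8, 0, 0, 0, 0.04, 0, -0.1, 4.8, 0, 0, 0, 0.04, 0, -0.1, 4.8, 0, 0, 0, 0.04, 0, -0.1, 4.8, 0, 0, 0, 0.04, 0, -0.1, 4.8, 0, 0, 0, 0.04, 0, -0.1, 4.8, 0, 0, 0, 0.04, 0, -0.1, 4.8, 0, 0, 0, 0.04, 0, -0.1, 4.8, 0, 0, 0, 0.04, 0, 0, 0, 0, 0, 0, 0, 0, 0, 0, 0, 0, 0, 0]

```text
clock: 13.35
tool_pos: [0.5089, 0.1283, 0.0889]
orientation: [-0.573, -3.087, 0.003]
contact_force: [-3.6, -6.4, 11.2]
grip_width: 0.0144
grip_force: 59.0
```

```bash
cat >> h.py <<'E'
def arm():
    s=telemetry.sense(); th=.114; R2=np.array([[np.cos(th),np.sin(th)],[-np.sin(th),np.cos(th)]])
    p=R2@(np.array(s["tool_pos"][:2])-[.52096,-.04124])-[.115,.115]
    R=Ro.from_rotvec(s["orientation"]).as_matrix()
    print("q",np.arctan2(p[1],-p[0]),"rad",np.hypot(*p),"tool-frame force",R.T@s["contact_force"],"width",s["grip_width"],"tooly ang",np.arctan2(-R[0,1],R[1,1])-th)
E
python3 -c "from h import *; arm()"
```

```text
q 0.4708919047372036 rad 0.12087669092840278 tool-frame force [  1.04994482  -7.32895814 -11.18939809] width 0.014413166484222814 tooly ang -0.48107608017535936
```

Emit:
drive_tool:
  commands: [0, -0.1, 3.6, 0, 0, 0, 0.03, 0, -0.1, 3.6, 0, 0, 0, 0.03, 0, -0.1, 3.6, 0, 0, 0, 0.03, 0, 0, 0, 0, 0, 0, 0, 0, 0, 0, 0, 0, 0, 0, 0, 0, 0, 0, 0, 0, 0]

```text
clock: 14.1
tool_pos: [0.5128, 0.1381, 0.0889]
orientation: [-0.711, -3.058, 0.003]
contact_force: [-6.0, -6.9, 13.1]
grip_width: 0.0144
grip_force: 59.1
```

Run:
```python
from h import *
arm(); print(np.abs(telemetry.sense()["qvel"]).max())
w=optics.snapshot("wrist"); s=optics.snapshot("scene")
b=cv2.resize(s[200:310,250:420],(520,336),interpolation=cv2.INTER_CUBIC)
a=cv2.resize(w,(448,336))[:, :280]
cv2.imwrite("pics/c5.png",np.hstack([a,b])[:,:,::-1])
c=cam("wrist"); print("aerial top home",proj(c,[.52096,-.04124,.096])*.7,[x for x in blobs(red(w),60)])
```

```text
q 0.557910609190838 rad 0.12105209471684998 tool-frame force [  2.35966794  -8.87653326 -13.04421904] width 0.014350786561873028 tooly ang -0.5709783735592684
0.0024134475839780786
aerial top home [-36.81381964 365.73825324] [([298, 272, 42, 95, 3287], [318.3, 321.8]), ([0, 430, 37, 31, 476], [16.8, 443.0])]
```

View pics/c5.png

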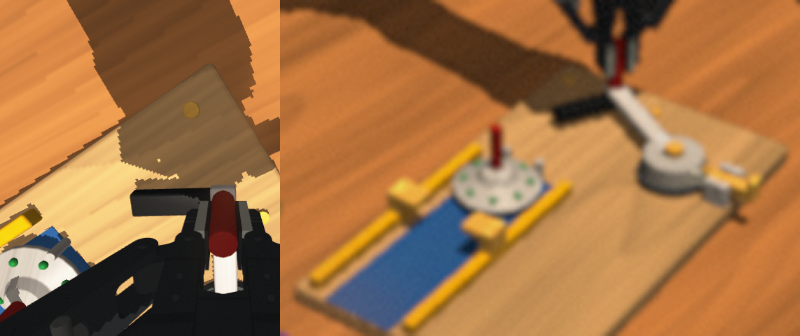

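The saucer is still home, with its disc at crop pixel (497,183) behind the gate. The arm is held back at about 0.56 rad, well past the click and short of the end stop.

```bash
python3 -c "
from bench import ticket
print(ticket.job_done())"
```

```text
the job is handed in; nothing more can be done
None
```

The job is handed in: the saucer was slid home against the pins, and the gripper still holds the launching arm at about 0.56 rad, past the click; I inferred the pawl's position from that angle and could not measure it directly.

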